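# Clear the parts washer and hold its sprung lid

### The job

Clear the wire basket off the lid of the bench parts washer by hanging it by its handle on both prongs of the draining stand. Then raise the washer's sprung lid by its bar handle past its balance point (about 43 degrees open) to 50 degrees or so, ease it back and hold it just below the balance point, 5 to 10 degrees short of it, where it would fall shut if let go. Finish while still holding the lid there, with the basket hanging free, and leave the other things on the bench where they are.

Things in the scene. Friction and masses are not known exactly. Their poses are not given: they have to be found in the camera images.
- basket_bail (a point): Middle of the straight top bar of the basket's rigid, upright bail handle. The basket is steel, 100 x 150 mm and 50 mm high, 0.25 to 0.5 kg, with a few small parts fixed in it, and at the start it stands on the closed lid. The bail bar is a round 10 mm bar along the basket's own y (the 150 mm side), straight for 56 mm either side of this point, 115 mm above the basket's underside and 65 mm above its rim. z up.
- basket: The same basket; origin at the centre of its underside, x along its 100 mm side, y along its 150 mm side, z up.
- stand: Draining stand, fixed to the bench; origin under its post on the bench. A 20 mm post, about 206 mm high, on a round 110 mm foot, with two parallel prongs, 8 mm bars 80 mm apart (at y = -40 and +40 mm of the stand), that point along the stand's own -x. The basket is wider than the prongs, so both prongs must go through the bail from the front, between its bar and the rim, before the bar is lowered.
- stand_seat (a point): Point midway between the two prongs at their lowest place (the seat), 80 mm from the post along the stand's -x, 190 mm above the bench; axes as the stand's. Here the bail's bar comes to lie across both prongs, along the stand's y, its centre about 9 mm above this point. From the seat the prongs rise 12 mm to the post, and their upturned tips end 20 mm farther along -x and 20 mm higher (24 mm with their thickness).
- washer: Bench parts washer, a grey steel tank 300 mm (its own x) by 270 mm (its own y) and 100 mm high, fixed to the bench; origin at the centre of its underside. Its lid is hinged along the +y rim and lifts at the -y rim.
- washer_hinge (a point): Middle of the lid's hinge axis, which runs along the washer's own x, at the top of its +y rim, 100 mm above the bench; axes as the washer's. It does not move with the lid.
- lid_handle (a point): Middle of the lid's bar handle, a round 14 mm black bar along the washer's x, straight for 50 mm either side of this point, standing on two posts 40 mm above the lid's top face near the free (-y) edge. With the lid shut it lies 235 mm from the hinge axis along the washer's -y and 46 mm above it; it goes round the hinge with the lid.
- lid (a joint): Opening angle of the lid (rad): 0 shut, growing as the -y edge rises, stop at 1.4. The lid is a 6 mm thick plate whose top is 106 mm above the bench when shut. A spring carries part of its weight: below the balance point at 0.75 (43 degrees) it falls shut by itself, above it swings open by itself; at the handle this takes about 2.5 N at 0, next to nothing at 0.75, and up to 5 N the other way near the stop.
- bearing: Bystander: steel ring 60 mm across, 18 mm high; leave alone.
- wrench: Bystander: wrench lying on the bench; leave alone.
- bottle: Bystander: white bottle, 64 mm across, 190 mm high; leave alone.
- can: Bystander: metal can, 66 mm across, 120 mm high; leave alone.
- screwdriver: Bystander: screwdriver lying on the bench; leave alone.
- flange: Bystander: low dark steel flange, 80 mm across, 30 mm high; leave alone.
- jar: Bystander: glass jar, 70 mm across, 90 mm high; leave alone.

How it is judged:
By the outcome, as a careful person would: the job done as asked, in the order asked, and still so for the second after the job is handed in, while the arm keeps its last pose, push and grip.
It also fails if it takes over 61 s, if anything falls off the work surface, if the arm or the gripper's body presses on something with over 40 N, if the wrist force passes 120 N, or if a joint passes its speed limit or range.

### The arm

A 6-joint arm with a two-finger parallel gripper is mounted at the origin on the work surface. World frame = base frame: x ahead of the robot, y to its left, z up, the work surface at z = 0. Lengths are in m, angles in rad, forces in N, time in s.
With the tool pointing down it reaches from about 0.325 to 0.775 m from the base axis. Payload 5.5 kg.
Tool frame: the origin (TCP) lies between the finger pads; the fingertips stand 8 mm ahead of it and the grasp point (between the pads) lies 11 mm behind it (tcp_to_tips is the distance from the TCP to the fingertips, in m); z points along the fingers, y is the direction in which the jaws open and shut (so a half turn about z gives the same grasp; the last joint's range is limited). The gripper opens to 88 mm and grips with 3 to 60 N. Pads are 20 mm wide; open, the fingers measure 115 mm over their backs; the gripper's body (75 mm by 178 mm) begins 61 mm behind the grasp point.
Start: joints at [1.221, 0.091, 1.231, -0, 1.82, -0.057], TCP at [0.173, 0.574, 0.231] pointing down, gripper open.
Joint ranges: [-2.87, 2.87], [-0.86, 2.18], [0.17, 2.46], [-1.51, 4.65], [0.06, 2.69], [-2.65, 2.65]. Speed limits (rad/s): [2.57, 2.57, 3.01, 3.14, 3.14, 3.14].

### API

Orientations are given as a unit quaternion [w, x, y, z].
In Python, from bench import * gives the robot as it stands. Calls block until the motion is done:
- move_to(position, orientation): joint-space move of the TCP to a pose.
- move_l(position, speed=0.15, orientation=None): straight line of the TCP; orientation=None keeps the orientation; speed is the mean speed in m/s.
- movej(angles): joint-space move.
- gripper_open() and close(): open the fingers fully, or close them until they stop; the grip force is fixed at half the most.
- hold(seconds).
- inverse_kinematics(position, orientation): joint angles nearest the present ones, or None.
- state(): the state.
- get_image(name): name is "scene" or "top" or "wrist"; returns a dict with "frame" (384x512x3 uint8, blue, green, red), "depth" (384x512 float32, m along the optical axis (not along the pixel's ray), 0 where there is no reading), "camera_matrix" (3x3 intrinsics, pixels), "k1" (the pictures are not rectified: a ray, as slopes to the right and down, at radius r is drawn at 1 + k1 r^2 times it, then the intrinsics apply), "view" (4x4, takes a point from world to camera coordinates). Camera axes: x right, y up, looking along -z (the intrinsics and any distortion apply to the point x, -y, -z); pixel columns grow to the right and rows downward; lengths in m; the calibration is good to about 2 mm. A picture is of the moment at which its call begins.
A pose or a line that the arm cannot do raises IKError and nothing moves.
- job_done(): hands the job in, once; it reports no verdict.
The state is a dict: "time": time; "joint_pos": joint angles; "dq": joint speeds; "joint_torque": joint torques, N m; "ee_pos": TCP position; "ee_rot": TCP orientation; "ft_force": force on the tool from outside, world axes, zero at the start; "moment": the same for the moment, N m; "finger_gap": finger opening in m.
Only numpy, scipy, OpenCV 4.12 (cv2) and the standard library are available. Lean on these libraries where they do the work, as an engineer would, in place of code of your own. Each camera call takes 0.05 s, during which the arm holds its last target.

## Working session

There is one attempt and no reset: what is moved stays moved. The work goes in short steps, each a Python script; the robot and the scene stay as the last script left them, time stands still between calls to the robot, and variables do not carry over. Pictures are saved under pics/ and viewed, and the job is handed in when it is done.

```bash
ls; mkdir -p pics; python3 - <<'E'
from bench import *
import cv2,numpy as np
s=state();print(s)
for n in ["scene","top","wrist"]:
    g=get_image(n);cv2.imwrite(f"pics/a_{n}.png",g["frame"]);np.savez(f"a_{n}.npz",**{k:np.array(v) for k,v in g.items()})
    print(n,g["camera_matrix"],g["k1"],g["view"],g["depth"].max())
E
```

```text
pics
{'time': 0.0, 'joint_pos': array([ 1.22129709e+00,  9.18503795e-02,  1.23187854e+00, -1.57179757e-05,
        1.81978719e+00, -5.67099444e-02]), 'dq': array([ 0.00123895,  0.00047896, -0.00106146, -0.00027854, -0.00200032,
       -0.00202601]), 'joint_torque': array([-2.88796007e-03, -4.46453369e+01, -4.06436992e+01,  6.95446087e-02,
        2.93416309e-02, -1.50460114e-04]), 'ee_pos': array([0.17309125, 0.57419973, 0.22951609]), 'ee_rot': array([-1.86528884e-04,  1.45874140e-01,  9.89302689e-01, -9.43494482e-04]), 'ft_force': array([ 0.54864309,  0.0591719 , -0.21814508]), 'moment': array([-0.07834473, -0.00738729, -0.01240207]), 'finger_gap': 0.0878775644417232}
scene [[348.22215902   0.         259.40446217]
 [  0.         348.22215902 188.3325241 ]
 [  0.           0.           1.        ]] -0.009966424640816268 [[ 0.6367879   0.7709483   0.01182791 -0.40903139]
 [-0.52879996  0.42551136  0.73437775  0.2037205 ]
 [ 0.56113437 -0.47389746  0.67863791 -1.42108376]
 [ 0.          0.          0.          1.        ]] 3.7380967
top [[387.77686937   0.         255.50540555]
 [  0.         387.77686937 191.64895825]
 [  0.           0.           1.        ]] -0.11782012617048937 [[-0.02639256 -0.99920863 -0.02975799  0.07218801]
 [ 0.98999461 -0.03025379  0.13782376 -0.62552329]
 [-0.13861498 -0.02582273  0.99000963 -1.26795989]
 [ 0.          0.          0.          1.        ]] 2.3373983
wrist [[280.16943824   0.         258.5943163 ]
 [  0.         280.16943824 192.02251814]
 [  0.           0.           1.        ]] -0.02807415392196187 [[ 0.28814548  0.95758541 -0.00153694 -0.59983799]
 [-0.91448582  0.27469964 -0.29707876  0.03615553]
 [-0.28405609  0.08700741  0.95485174 -0.39135397]
 [ 0.          0.          0.          1.        ]] 1.2820086
```

View pics/a_scene.png

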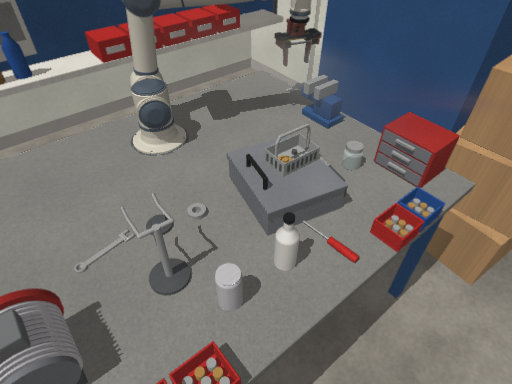

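View pics/a_top.png

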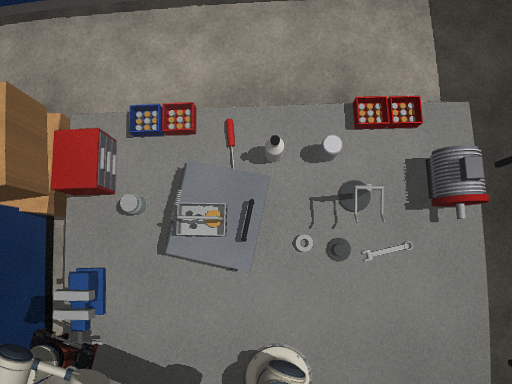

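View pics/a_wrist.png

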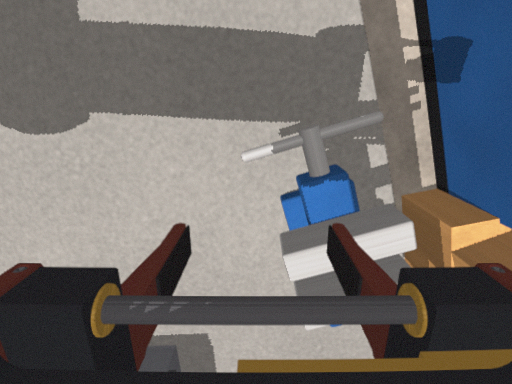

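The scene view shows the basket on the lid (290,155), the lid handle (257,170), and the stand post near (162,240). The top view shows the handle at (248,220), the bail near (200,217), and the prongs from (357/383,187) to (357/383,220). Next I'll measure these using depth and ray casting.

```bash
cat > h.py <<'E'
import numpy as np, cv2
def load(f): return dict(np.load(f))
def norm(g,uv):
    K=g["camera_matrix"];k=float(g["k1"])
    d=(np.atleast_2d(np.float64(uv))-[K[0,2],K[1,2]])/[K[0,0],K[1,1]]
    return cv2.undistortPoints(np.atleast_2d(np.float64(uv))[:,None],K,np.array([k,0,0,0.]))[:,0]
def ray(g,uv):
    n=norm(g,uv);V=g["view"];R=V[:3,:3];o=-R.T@V[:3,3]
    d=np.c_[n[:,0],-n[:,1],-np.ones(len(n))]@R
    return o,d
def onz(g,uv,z):
    o,d=ray(g,uv);return o+d*((z-o[2])/d[:,2])[:,None]
def cloud(g):
    h,w=g["depth"].shape
    uv=np.stack(np.meshgrid(np.arange(w),np.arange(h)),-1).reshape(-1,2)
    o,d=ray(g,uv);P=o+d*g["depth"].reshape(-1,1)
    P[g["depth"].ravel()<=0]=np.nan
    return P.reshape(h,w,3)
def proj(g,P):
    P=np.atleast_2d(P);V=g["view"];c=P@V[:3,:3].T+V[:3,3]
    n=np.c_[c[:,0]/-c[:,2],-c[:,1]/-c[:,2]];r2=(n**2).sum(1,keepdims=True)
    n=n*(1+float(g["k1"])*r2);K=g["camera_matrix"]
    return n*[K[0,0],K[1,1]]+[K[0,2],K[1,2]]
E
python3 - <<'E'
from h import *
for n in ["top","scene"]:
    g=load(f"a_{n}.npz");P=cloud(g);f=g["frame"]
    # crops
    if n=="top": bx=[(155,155,285,275),(295,165,425,270)]
    else: bx=[(215,115,365,235),(70,185,260,315)]
    for i,(a,b,c,d) in enumerate(bx):
        cv2.imwrite(f"pics/b_{n}{i}.png",cv2.resize(f[b:d,a:c],None,fx=4.2,fy=4.2,interpolation=cv2.INTER_CUBIC))
    Z=P[...,2]
    def m(lo,hi,reg):
        a,b,c,d=reg;M=np.zeros(Z.shape,bool);M[b:d,a:c]=True
        return M&(Z>lo)&(Z<hi)
    if n=="top":
        L=m(.098,.112,(155,155,285,275));pts=P[L]
        r=cv2.minAreaRect(np.float32(pts[:,:2]));print("lid",L.sum(),pts[:,2].mean(),r)
        B=m(.205,.235,(155,155,285,275));print("bail",B.sum(),P[B].mean(0)); 
        H=m(.128,.156,(235,190,265,250));print("hdl",H.sum(),P[H].mean(0),P[H].min(0),P[H].max(0))
        S=m(.175,.24,(295,165,425,270));print("stand",S.sum(),P[S].min(0),P[S].max(0))
        F=m(.004,.03,(330,170,375,215));print("foot",F.sum(),P[F].min(0),P[F].max(0))
    else:
        B=m(.205,.235,(265,115,320,165));print("bail",B.sum(),P[B].mean(0),P[B].min(0),P[B].max(0))
        S=m(.175,.24,(100,185,200,300));print("stand",S.sum(),P[S].min(0),P[S].max(0))
E
```

```text
lid 7303 0.10672818888124022 ((0.5857744216918945, 0.17176790535449982), (0.2936092019081116, 0.39233559370040894), 75.05613708496094)
bail 151 [0.53271806 0.21979118 0.22397685]
hdl 169 [0.52506989 0.07968136 0.15173301] [0.46398875 0.06005513 0.14569435] [0.59015816 0.09991367 0.15595372]
stand 326 [ 0.50259528 -0.33024339  0.17625827] [ 0.61741076 -0.23932988  0.21794104]
foot 728 [ 0.54271662 -0.36045279  0.00402548] [ 0.70119827 -0.20137677  0.02448368]
bail 132 [0.5358549  0.21562668 0.22114075] [0.52712021 0.15226129 0.2052793 ] [0.54276606 0.2893166  0.22786509]
stand 498 [ 0.50543944 -0.33265204  0.17659971] [ 0.61958353 -0.23970694  0.21506817]
```

```bash
cd pics; ls -la
```

```text
total 2076
drwxr-xr-x 2 agent agent   4096 Dec  7 08:19 .
drwxr-xr-x 3 agent agent   4096 Dec  7 08:19 ..
-rw-r--r-- 1 agent agent 277695 Dec  7 08:18 a_scene.png
-rw-r--r-- 1 agent agent 338433 Dec  7 08:19 a_top.png
-rw-r--r-- 1 agent agent 322540 Dec  7 08:19 a_wrist.png
-rw-r--r-- 1 agent agent 274936 Dec  7 08:19 b_scene0.png
-rw-r--r-- 1 agent agent 351318 Dec  7 08:19 b_scene1.png
-rw-r--r-- 1 agent agent 289618 Dec  7 08:19 b_top0.png
-rw-r--r-- 1 agent agent 251629 Dec  7 08:19 b_top1.png
```

View pics/b_top0.png

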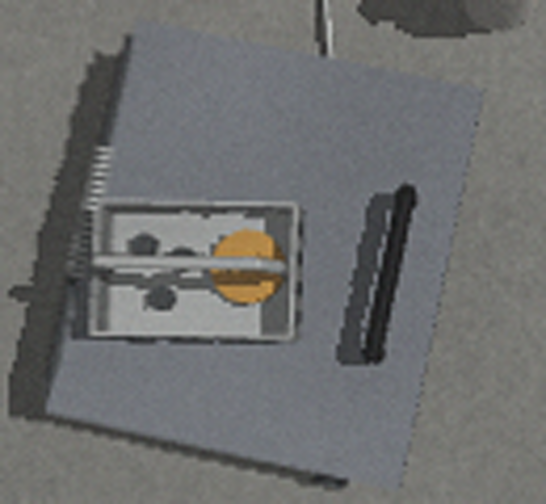

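View pics/b_top1.png

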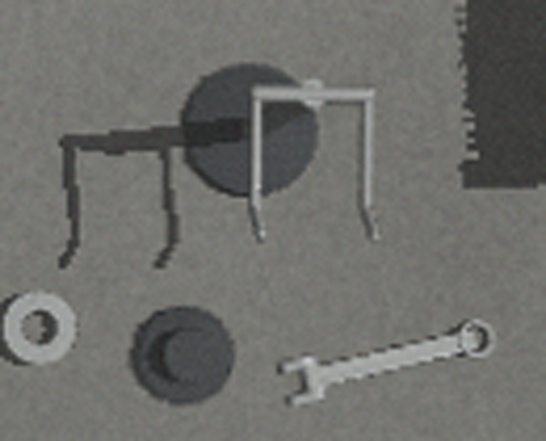

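View pics/b_scene0.png

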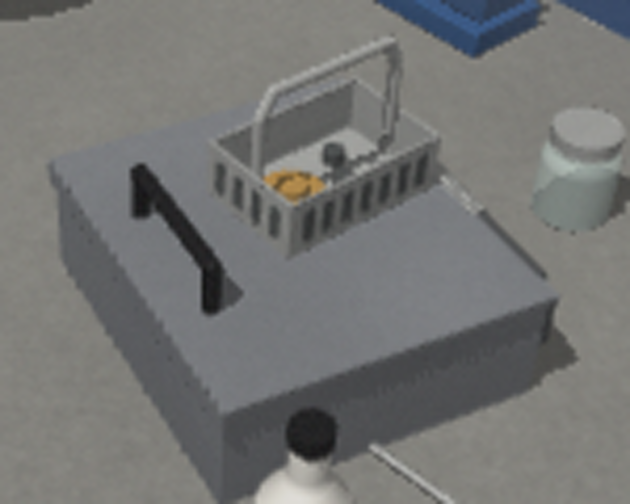

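View pics/b_scene1.png

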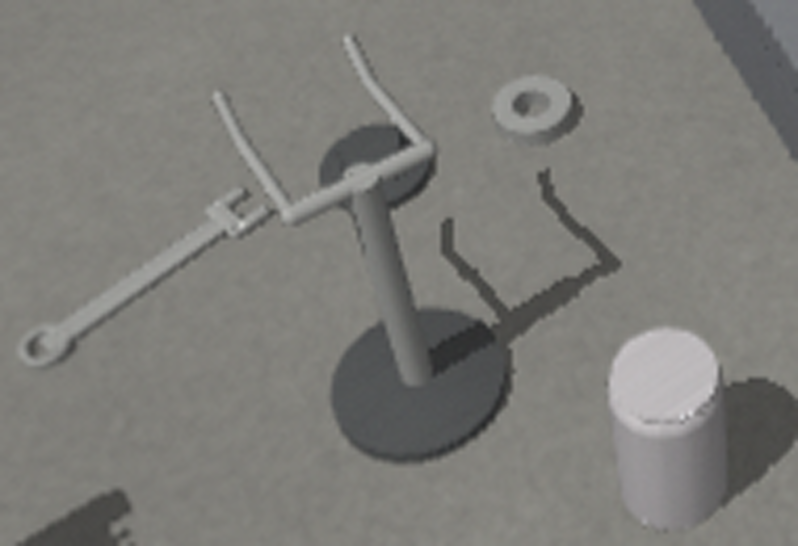

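```bash
python3 - <<'E'
from h import *
def axisfit(uv,g,z):
    Q=onz(g,uv,z)[:,:2];c=Q.mean(0);d=np.linalg.svd(Q-c)[2][0];d=d*np.sign(d[np.abs(d).argmax()]);t=(Q-c)@d
    return c,d,np.percentile(t,[1,99]),c+d*np.mean(np.percentile(t,[1,99])),((Q-c)@[-d[1],d[0]]).std()
def uvs(M): 
    v,u=np.nonzero(M);return np.c_[u,v]
G={n:load(f"a_{n}.npz") for n in("top","scene")}
W={n:cloud(G[n]) for n in G}
for n in G:
    g=G[n];P=W[n];Z=P[...,2];X=P[...,0];Y=P[...,1]
    f=g["frame"].astype(int);mx=f.max(2)
    B=(Z>.214)&(Z<.235)&(X>.48)&(X<.6)&(Y>.1)&(Y<.33)
    print(n,"bail",B.sum(),*axisfit(uvs(B),g,.221))
    H=(mx<45)&(X>.42)&(X<.64)&(Y>.03)&(Y<.13)&(Z>.136)&(Z<.16)
    print(n,"hdl",H.sum(),*axisfit(uvs(H),g,.146))
    # lid edges: top face points in xy from hull
    L=(np.abs(Z-.106)<.004)&(X>.3)&(X<.8)&(Y>-.02)&(Y<.4)
    L=cv2.morphologyEx(L.astype(np.uint8),cv2.MORPH_OPEN,np.ones((3,3)))>0
    Q=onz(g,uvs(L),.106)[:,:2]
    if n=="top":
        print("lid",cv2.minAreaRect(np.float32(Q)), np.round(cv2.boxPoints(cv2.minAreaRect(np.float32(Q))),3).tolist())
    S=(Z>.17)&(Z<.235)&(X>.47)&(X<.66)&(Y>-.4)&(Y<-.2)
    p=P[S]
    bar=(p[:,0]>.605);print(n,"crossbar",bar.sum(),p[bar].mean(0),p[bar].min(0),p[bar].max(0))
    ym=-.286
    for nm,s in(("L",p[:,1]>ym),("R",p[:,1]<ym)):
        q=p[s&(p[:,0]<.603)]
        for lo in np.arange(.495,.605,.01):
            w=q[(q[:,0]>=lo)&(q[:,0]<lo+.01)]
            if len(w):print(nm,np.round(lo,3),len(w),np.round(np.median(w,0),4))
    F=(Z>.003)&(Z<.025)&(X>.54)&(X<.71)&(Y>-.36)&(Y<-.2)&(mx<75)
    print("foot",cv2.minEnclosingCircle(np.float32(P[F][:,:2])),P[F][:,2].mean())
E
```

```text
top bail 143 [0.53307937 0.22217841] [0.04617238 0.99893349] [-0.06436872  0.06443927] [0.533081   0.22221364] 0.0027405650237731396
top hdl 148 [0.52696445 0.07975772] [ 0.97279945 -0.23164893] [-0.06408774  0.06275097] [0.52631424 0.07991255] 0.004016441875031379
lid ((0.5503886938095093, 0.18009670078754425), (0.2842503786087036, 0.3134835958480835), 76.67543029785156) [[0.36500000953674316, 0.07800000160932541], [0.6700000166893005, 0.006000000052154064], [0.7360000014305115, 0.28200000524520874], [0.4309999942779541, 0.35499998927116394]]
top crossbar 113 [ 0.61037227 -0.28355251  0.20655348] [ 0.60502058 -0.33024339  0.17792254] [ 0.61741076 -0.24228098  0.21289156]
L 0.505 7 [ 0.5112 -0.2421  0.2129]
L 0.515 8 [ 0.5204 -0.2429  0.2064]
L 0.525 9 [ 0.5301 -0.2425  0.1968]
L 0.535 10 [ 0.5393 -0.2436  0.1937]
L 0.545 11 [ 0.5507 -0.2438  0.1961]
L 0.555 9 [ 0.5597 -0.2439  0.1984]
L 0.565 12 [ 0.5699 -0.2441  0.2002]
L 0.575 9 [ 0.5803 -0.245   0.2007]
L 0.585 10 [ 0.5893 -0.2452  0.2023]
L 0.595 15 [ 0.6005 -0.2481  0.2035]
R 0.495 2 [ 0.5028 -0.3228  0.2104]
R 0.505 10 [ 0.510
[... 958 characters left out ...]
0 [ 0.54   -0.2451  0.1941]
L 0.545 8 [ 0.5503 -0.2464  0.1959]
L 0.555 7 [ 0.5608 -0.247   0.1975]
L 0.565 9 [ 0.5705 -0.2476  0.1988]
L 0.575 9 [ 0.5799 -0.2472  0.2003]
L 0.585 8 [ 0.5888 -0.2473  0.2025]
L 0.595 11 [ 0.5991 -0.2496  0.2046]
R 0.505 17 [ 0.5109 -0.3238  0.2102]
R 0.515 23 [ 0.5192 -0.3244  0.1999]
R 0.525 12 [ 0.5294 -0.3238  0.1941]
R 0.535 9 [ 0.5414 -0.3266  0.1952]
R 0.545 7 [ 0.5497 -0.3259  0.1963]
R 0.555 12 [ 0.56   -0.3262  0.1979]
R 0.565 9 [ 0.5703 -0.326   0.1997]
R 0.575 12 [ 0.58   -0.3271  0.2006]
R 0.585 9 [ 0.5911 -0.3281  0.2027]
R 0.595 10 [ 0.5991 -0.3243  0.2045]
foot ((0.6125891208648682, -0.286025732755661), 0.05490148067474365) 0.011312630985610422
```

```bash
cat > m.py <<'E'
from bench import *
import numpy as np, cv2
from scipy.spatial.transform import Rotation as R
def down(h,tilt=None):
    # tool z down, tool y at heading h (deg)
    h=np.radians(h);y=np.array([np.cos(h),np.sin(h),0]);z=np.array([0,0,-1.]);x=np.cross(y,z)
    q=R.from_matrix(np.c_[x,y,z]).as_quat();return [q[3],q[0],q[1],q[2]]
def snap(names,tag):
    for n in names:
        g=get_image(n);cv2.imwrite(f"pics/{tag}_{n}.png",g["frame"]);np.savez(f"{tag}_{n}.npz",**{k:np.array(v) for k,v in g.items()})
def st(m=""):
    s=state();print(m,round(s["time"],2),np.round(s["joint_pos"],2),np.round(s["ee_pos"],4),"F",np.round(s["ft_force"],1),"gap",round(s["finger_gap"],4));return s
E
python3 - <<'E'
from m import *
q=down(-2.3)
for p in [(.5335,.2207,.32),(.5335,.2207,.21),(.43,-.28,.289),(.532,-.284,.187)]: print(inverse_kinematics(list(p),q))
move_l([.173,.574,.31],.2);st()
move_to([.5335,.2207,.31],q);st()
snap(["wrist","top"],"c")
E
```

```text
[ 3.33322276e-01  6.76326359e-02  1.09562913e+00 -4.44089210e-16
  1.97833089e+00  3.73464849e-01]
[ 3.33322276e-01  2.66184106e-02  1.33413849e+00 -4.44089210e-16
  1.78083576e+00  3.73464849e-01]
[-6.43501109e-01 -1.22012516e-01  1.33773215e+00 -4.44089210e-16
  1.92587302e+00 -6.03358536e-01]
[-5.46756644e-01  9.47631569e-02  1.30386228e+00 -4.44089210e-16
  1.74296722e+00 -5.06614071e-01]
 0.7 [ 1.22  0.12  1.06 -0.    1.96 -0.06] [0.173  0.5741 0.3092] F [-0.2 -0.4  0.2] gap 0.0879
 2.53 [0.33 0.06 1.12 0.   1.96 0.37] [0.5331 0.2216 0.31  ] F [-0.4  0.5  0.7] gap 0.088
```

View pics/c_wrist.png

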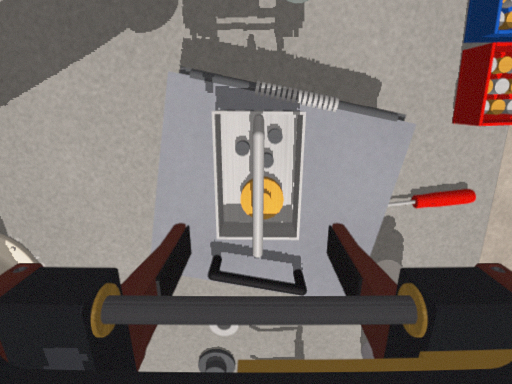

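The wrist view shows the bail bar from (258,118) to (257,255), centred between the fingers at about x=258. The lid handle is at (210–303, 260–290). I'll use this view to refine the positions, then grasp.

```bash
python3 - <<'E'
from h import *
g=load("c_wrist.npz")
print("bail",onz(g,[[258,118],[258,255]],.221))
print("hdl",onz(g,[[214,268],[302,283]],.146), onz(g,[[214,266],[302,280]],.153))
print("basket rim",onz(g,[[213,112],[305,112],[301,238],[216,238]],.156))
E
python3 - <<'E'
from m import *
q=down(-2.3)
move_l([.5335,.2207,.21],.15,q);st()
close();st()
move_l([.5335,.2207,.235],.06);st()
snap(["scene"],"d")
E
```

```text
bail [[0.53540585 0.29356599 0.221     ]
 [0.53042124 0.16403782 0.221     ]]
hdl [[0.47058831 0.10381188 0.146     ]
 [0.58528948 0.07662334 0.146     ]] [[0.4722932  0.11112917 0.153     ]
 [0.58416481 0.08618063 0.153     ]]
basket rim [[0.48770587 0.29882413 0.156     ]
 [0.5851431  0.2951393  0.156     ]
 [0.58188699 0.147869   0.156     ]
 [0.47872752 0.15174412 0.156     ]]
 3.45 [0.33 0.03 1.33 0.   1.78 0.37] [0.5338 0.2209 0.2113] F [ 0.9 -0.2  0.4] gap 0.0877
 4.64 [0.33 0.03 1.33 0.   1.78 0.37] [0.5332 0.2207 0.2099] F [-1.8 -0.8  1. ] gap 0.0091
 5.21 [ 0.33  0.03  1.29 -0.    1.82  0.37] [0.5337 0.2207 0.2352] F [ 1.1  0.5 -5.3] gap 0.0091
```

View pics/d_scene.png

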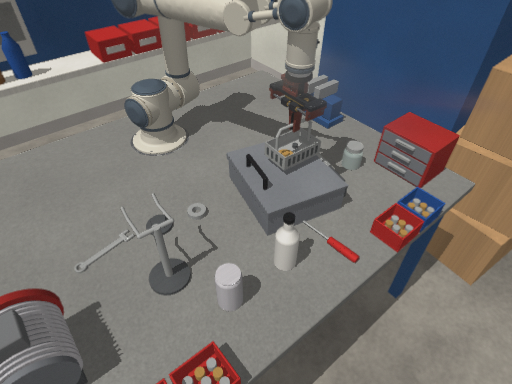

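The basket is gripped and lifted: gap 9 mm, about 5 N of load. Next I'll carry it to the front of the stand.

```bash
python3 - <<'E'
from m import *
q=down(-2.3)
move_l([.5335,.2207,.295],.12);
move_l([.43,.10,.295],.15)
move_l([.43,-.2799,.295],.18);st()
move_l([.43,-.2799,.221],.12);st()
snap(["scene","top","wrist"],"e")
E
```

```text
9.38 [-0.64 -0.12  1.32  0.    1.94 -0.6 ] [ 0.4302 -0.2793  0.2952] F [ 1.3  0.2 -4.7] gap 0.0093
 10.14 [-0.64 -0.15  1.48  0.    1.81 -0.6 ] [ 0.4302 -0.28    0.222 ] F [ 0.5 -0.2 -4.1] gap 0.0091
```

View pics/e_scene.png

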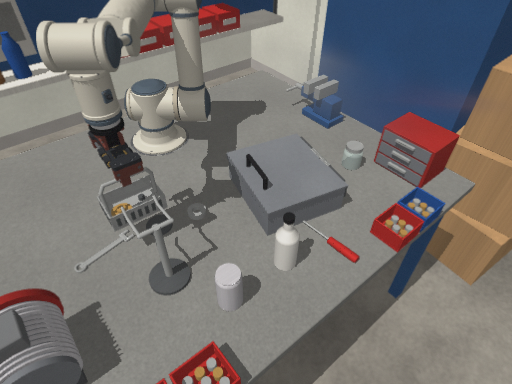

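View pics/e_wrist.png

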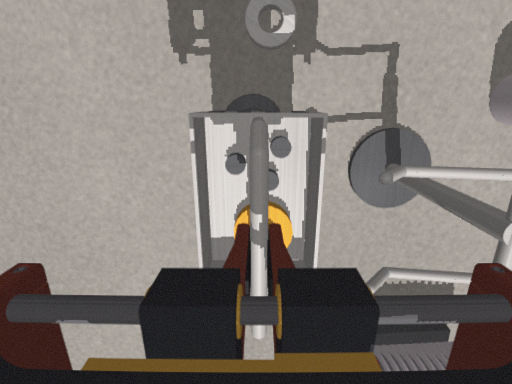

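View pics/e_top.png

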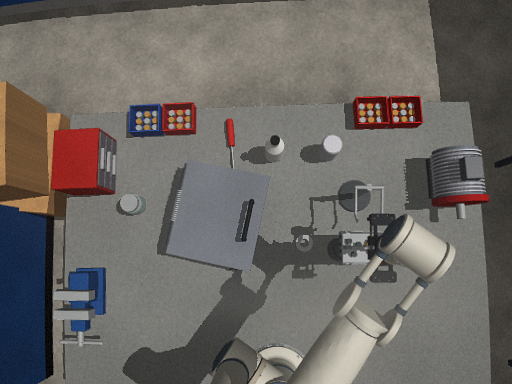

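The wrist view shows the bail from (258,118) to (258,340) and the prong tips at about (388,173) and (376,283). Both prongs lie between the bail's ends. I'll check the margins.

```bash
python3 - <<'E'
from h import *
g=load("e_wrist.npz")
print("bail",onz(g,[[258,122],[258,336]],.232))
print("tips",onz(g,[[388,173],[382,276]],.21))
print("prong far",onz(g,[[500,174],[460,277]],.192))
E
python3 - <<'E'
from m import *
move_l([.470,-.2815,.221],.1);st()
move_l([.532,-.284,.221],.05);st()
snap(["scene","wrist","top"],"f")
E
```

```text
bail [[ 0.43314076 -0.20592909  0.232     ]
 [ 0.42772463 -0.34043211  0.232     ]]
tips [[ 0.51148137 -0.2405287   0.21      ]
 [ 0.51475454 -0.31389366  0.21      ]]
prong far [[ 0.59879388 -0.24882921  0.192     ]
 [ 0.58526959 -0.33063117  0.192     ]]
 10.84 [-0.6  -0.05  1.39 -0.    1.8  -0.56] [ 0.4698 -0.2815  0.2209] F [-0.4  0.1 -4.2] gap 0.0095
 12.23 [-0.55  0.1   1.24 -0.    1.8  -0.51] [ 0.5318 -0.284   0.2211] F [ 0.2  0.9 -4.5] gap 0.0094
```

View pics/f_scene.png

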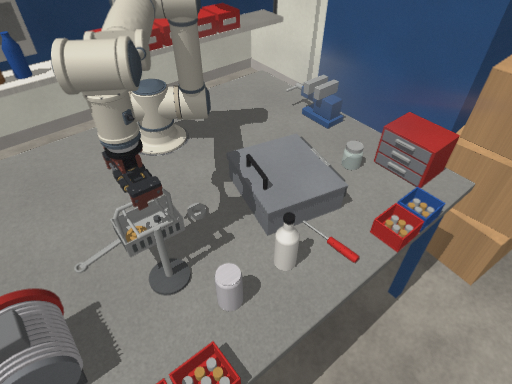

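View pics/f_wrist.png

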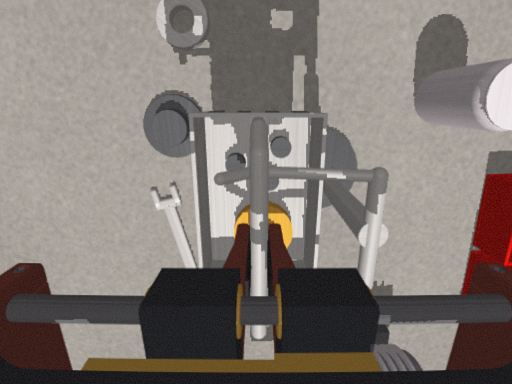

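In the wrist view the left prong runs under the bar, with its tip at (218,180) beyond the bar, so it is threaded. No contact forces so far. I'll lower it now while watching the force.

```bash
python3 - <<'E'
from m import *
for z in (.197,.192,.190,.188,.187,.186,.185):
    move_l([.532,-.284,z],.06);s=st()
    if s["ft_force"][2]>-1: break
snap(["scene","wrist"],"g")
E
```

```text
12.93 [-0.55  0.1   1.29 -0.    1.76 -0.51] [ 0.5318 -0.2839  0.1964] F [ 0.2 -1.1 -4. ] gap 0.009
 13.18 [-0.55  0.09  1.3   0.    1.75 -0.51] [ 0.5319 -0.2839  0.1917] F [-0.1  0.5 -4.7] gap 0.0091
 13.43 [-0.55  0.09  1.3   0.    1.75 -0.51] [ 0.5319 -0.284   0.1899] F [-0.3 -0.2 -4.2] gap 0.009
 13.68 [-0.55  0.09  1.3  -0.    1.74 -0.51] [ 0.5321 -0.2841  0.1883] F [ 0.6 -0.2 -4.2] gap 0.0092
 13.93 [-0.55  0.09  1.3  -0.    1.74 -0.51] [ 0.5322 -0.2841  0.188 ] F [-0.3  1.5  2. ] gap 0.0092
```

```bash
python3 -c "
import cv2
f=cv2.imread('pics/g_scene.png');cv2.imwrite('pics/g_s2.png',cv2.resize(f[150:310,70:250],None,fx=4,fy=3.7,interpolation=cv2.INTER_CUBIC)[:590])"
```

```text
(no output)
```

View pics/g_s2.png

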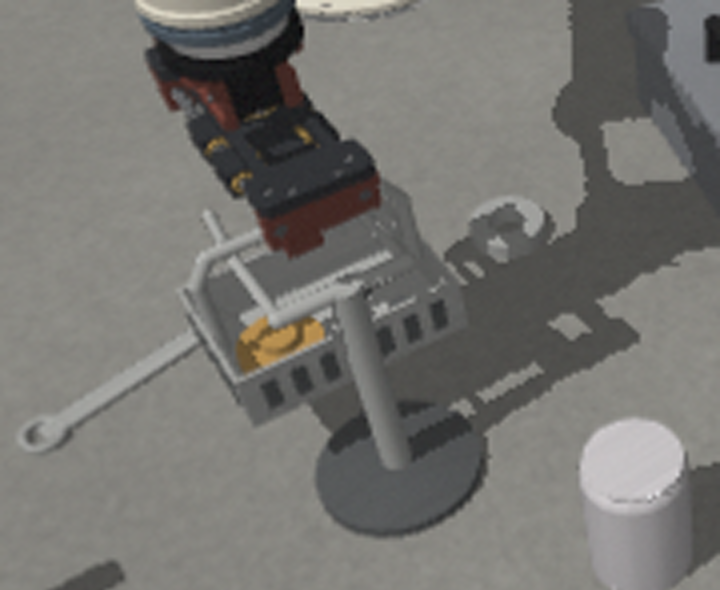

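View pics/g_wrist.png

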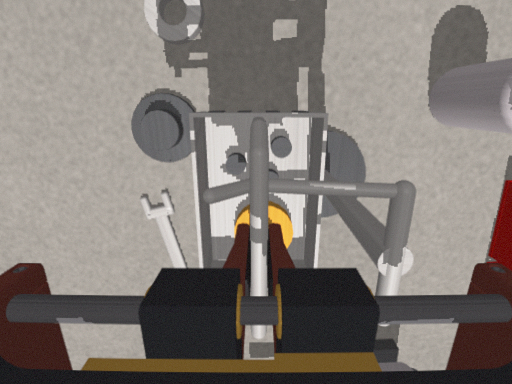

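The bar touched down at 0.199 m, which is the predicted seat height, with both prongs inside the bail. I'll release, retreat upwards and check.

```bash
python3 - <<'E'
from m import *
gripper_open();st()
move_l([.532,-.284,.30],.12);st()
move_to([.52,-.03,.33],down(76.3));st()
snap(["scene","wrist","top"],"i")
E
python3 -c "
import cv2
f=cv2.imread('pics/i_scene.png');cv2.imwrite('pics/i_s2.png',cv2.resize(f[150:310,70:250],None,fx=4,fy=3.7,interpolation=cv2.INTER_CUBIC)[:590])"
```

```text
15.3 [-0.55  0.09  1.3   0.    1.74 -0.51] [ 0.532 -0.284  0.187] F [ 0. -1. -0.] gap 0.0879
 16.39 [-0.55  0.13  1.07  0.    1.95 -0.51] [ 0.5319 -0.2839  0.299 ] F [ 0.9 -0.4 -0.7] gap 0.0874
 17.39 [-0.12 -0.08  1.22 -0.    2.   -1.45] [ 0.52   -0.0305  0.3294] F [-0.5 -0.9  1. ] gap 0.088
```

View pics/i_s2.png

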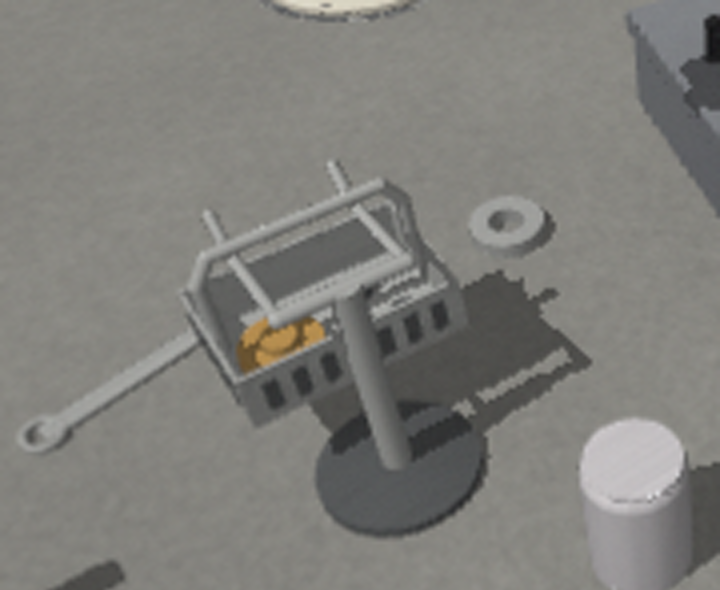

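View pics/i_wrist.png

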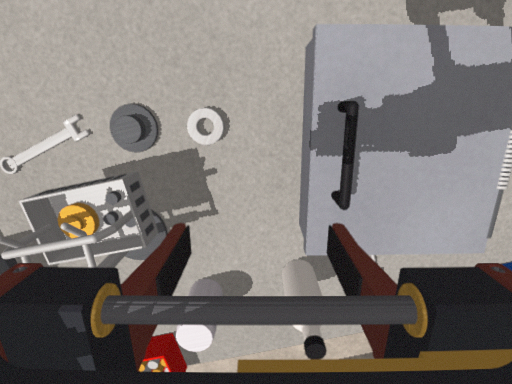

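View pics/i_top.png

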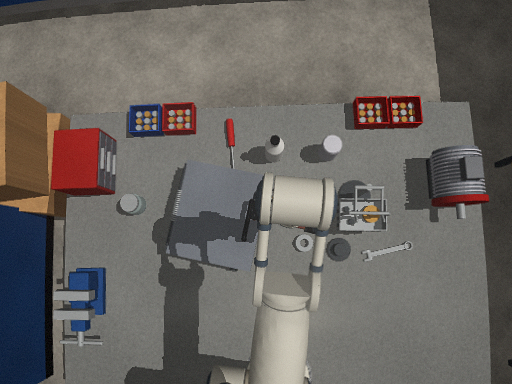

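The basket hangs level across both prongs in the scene crop. The wrist view shows the lid handle from (350,105) to (345,200). I'll refine its position from that view.

```bash
python3 - <<'E'
from h import *
g=load("i_wrist.npz");f=g["frame"].astype(int);Z=cloud(g)[...,2]
M=np.zeros(Z.shape,np.uint8);M[95:215,325:365]=1
m=(M>0)&(f.max(2)<40)&(Z>.138)
v,u=np.nonzero(m);print(len(u),Z[m].mean())
Q=onz(g,np.c_[u,v],.148)[:,:2];c=Q.mean(0);d=np.linalg.svd(Q-c)[2][0];t=(Q-c)@d
print(c,d,c+d*np.percentile(t,[1,99]).mean(),np.ptp(t),((Q-c)@[-d[1],d[0]]).std())
P=cloud(g)[m];print(P.mean(0))
# washer lid rect
p=cloud(g);L=(abs(p[...,2]-.106)<.004)&(p[...,1]>0)&(p[...,0]>.35)
L[250:]=0
print("lid lower-left/upper-left px->",onz(g,[[313,25],[304,253]],.106))
E
```

```text
766 0.15084463823990388
[0.51310369 0.08215825] [ 0.97302086 -0.23071718] [0.52405569 0.07956137] 0.13048013938064207 0.004206058897023469
[0.51248118 0.08134628 0.15084464]
lid lower-left/upper-left px-> [[0.36595531 0.07474806 0.106     ]
 [0.66464259 0.00476083 0.106     ]]
```

```bash
cat >> m.py <<'E'
U=np.array([.2317,.9728,0]);HD=np.array([.526,.0795,.146]);HG=HD+.235*U;HG[2]=.1
rho=np.hypot(.235,.046);phi=np.arctan2(.046,.235);QD=down(76.6)
def lidpos(deg):
    a=phi+np.radians(deg);return list(HG-rho*np.cos(a)*U+[0,0,rho*np.sin(a)-.011])
E
python3 - <<'E'
from m import *
for d in (0,25,50): print(np.round(lidpos(d),4),np.round(inverse_kinematics(lidpos(d),QD),2))
p=lidpos(0)
move_l([p[0],p[1],.25],.18,QD);st()
move_l(p,.12);st()
close();st()
for d in (3,8): move_l(lidpos(d),.06);st(d)
snap(["scene","wrist"],"j")
E
python3 -c "
import cv2
f=cv2.imread('pics/j_scene.png');cv2.imwrite('pics/j_s2.png',cv2.resize(f[90:250,200:380],None,fx=4,fy=3.7,interpolation=cv2.INTER_CUBIC)[:590])"
```

```text
[0.526  0.0795 0.135 ] [ 0.09 -0.09  1.58 -0.    1.65 -1.25]
[0.5356 0.1198 0.23  ] [ 0.16 -0.05  1.37 -0.    1.82 -1.18]
[0.5536 0.1954 0.2986] [ 0.28  0.08  1.12 -0.    1.94 -1.06]
 18.44 [ 0.09 -0.09  1.37 -0.    1.85 -1.25] [0.5262 0.079  0.2508] F [-0.2 -0.3 -0. ] gap 0.0878
 19.55 [ 0.09 -0.09  1.58  0.    1.65 -1.25] [0.5265 0.0795 0.1361] F [-0.4 -0.1  0.2] gap 0.0879
 20.69 [ 0.09 -0.09  1.58 -0.    1.65 -1.25] [0.526  0.0795 0.135 ] F [-0.4 -0.1  0.8] gap 0.013
3 21.05 [ 0.09 -0.09  1.56 -0.    1.67 -1.25] [0.5267 0.0821 0.1476] F [ 0.9 -1.1 -3.6] gap 0.0136
8 21.55 [ 0.1  -0.09  1.52 -0.    1.71 -1.24] [0.528  0.0878 0.1677] F [-0.7 -3.7 -1.4] gap 0.0131
```

View pics/j_s2.png

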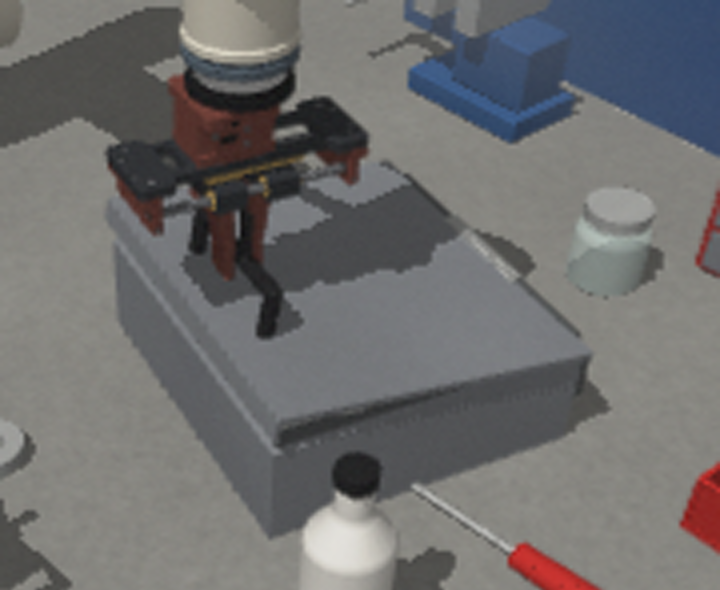

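The lid is gripped and rising, with a visible gap at its free edge. I'll continue along the arc.

```bash
python3 - <<'E'
from m import *
for d in range(13,52,5):
    move_l(lidpos(d),.07);s=st(d)
    if np.linalg.norm(s["ft_force"])>20: break
snap(["scene","wrist","top"],"k")
E
cat > lid.py <<'E'
from h import *
import sys
U=np.array([.2317,.9728]);V=np.array([.9728,-.2317])
HG=np.array([.526,.0795])+.235*U
for n in ("scene","top","wrist"):
    try: g=load(sys.argv[1]+f"_{n}.npz")
    except Exception: continue
    P=cloud(g).reshape(-1,3);f=g["frame"].reshape(-1,3).astype(int)
    r=P[:,:2]-HG;y=-(r@U);x=r@V
    sel=(abs(x)<.14)&(y>.03)&(y<.26)&(P[:,2]>.13)&(P[:,2]<.36)&(f.max(1)>70)&(np.ptp(f,1)<25)
    p=np.c_[y,P[:,2]-.1][sel]
    if len(p)<50: print(n,len(p));continue
    rng=np.random.default_rng(0);best=0
    for _ in range(300):
        a,b=p[rng.integers(len(p),size=2)];d=b-a;L=np.linalg.norm(d)
        if L<.05: continue
        nn=np.array([-d[1],d[0]])/L;k=abs((p-a)@nn)<.004
        if k.sum()>best:best=k.sum();K=k
    c=p[K].mean(0);d=np.linalg.svd(p[K]-c,full_matrices=False)[2][0]
    nrm=np.array([-d[1],d[0]])
    print(n,"lid deg",np.degrees(np.arctan2(d[1],d[0]))%180,K.sum(),len(p),"plane offset",c@nrm)
E
python3 lid.py k;python3 -c "
import cv2
f=cv2.imread('pics/k_scene.png');cv2.imwrite('pics/k_s2.png',cv2.resize(f[60:220,200:380],None,fx=4,fy=3.7,interpolation=cv2.INTER_CUBIC)[:590])"
```

```text
13 22.1 [ 0.11 -0.08  1.48 -0.    1.74 -1.22] [0.5297 0.0949 0.1869] F [-1.5 -5.7  0.6] gap 0.0131
18 22.55 [ 0.13 -0.07  1.44 -0.    1.77 -1.21] [0.5318 0.1036 0.2057] F [-1.7 -6.2  1.4] gap 0.0131
23 23.0 [ 0.15 -0.05  1.39 -0.    1.81 -1.19] [0.5343 0.114  0.2239] F [-2.3 -8.4  2.9] gap 0.0133
28 23.45 [ 0.17 -0.04  1.34 -0.    1.84 -1.17] [0.5372 0.1258 0.2413] F [-3.8 -8.5  5.7] gap 0.013
33 23.9 [ 0.19 -0.02  1.29 -0.    1.86 -1.14] [0.5404 0.1393 0.2576] F [-4.7 -9.3  8. ] gap 0.0129
38 24.35 [ 0.22  0.01  1.24 -0.    1.89 -1.12] [0.5441 0.1542 0.2727] F [-4.4 -9.   9.4] gap 0.0131
43 24.8 [ 0.24  0.04  1.19 -0.    1.91 -1.09] [0.5481 0.1705 0.2859] F [-1.1 -7.7 10. ] gap 0.0134
48 25.25 [ 0.27  0.07  1.14 -0.    1.93 -1.07] [0.5523 0.1881 0.2973] F [-0.6 -5.6  8.7] gap 0.013
scene lid deg 144.31169691844966 581 829 plane offset 0.27081998953694814
top lid deg 47.75862735434919 1440 1693 plane offset -0.007290667985780674
wrist lid deg 47.746228705151765 45259 49210 plane offset -0.00668051008582923
```

View pics/k_s2.png

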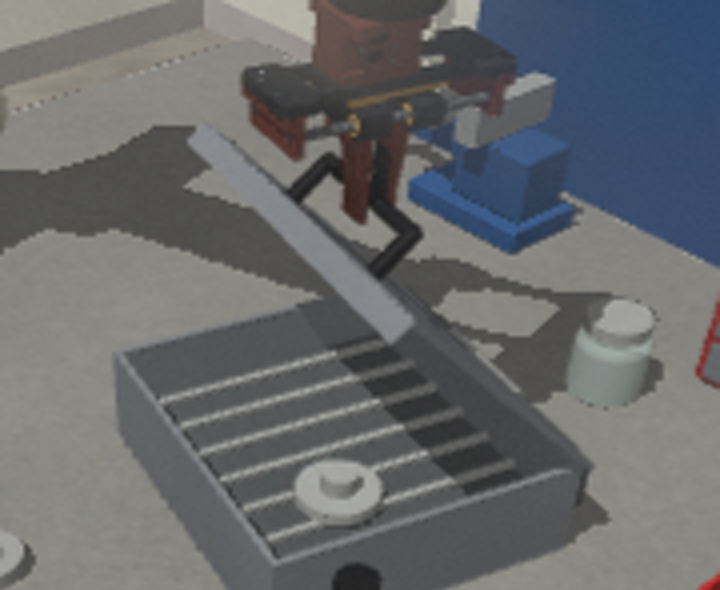

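The lid measures 47.7° in both the wrist and top depth views, against a commanded 48°. I'll take it to 51°, then ease it back to about 35.5°.

```bash
python3 - <<'E'
from m import *
move_l(lidpos(51),.06);hold(.3);st(51)
snap(["wrist","top"],"n")
for d in (47,43,39,35.7):
    move_l(lidpos(d),.06);st(d)
hold(.4);st()
snap(["scene","wrist","top"],"o")
E
python3 lid.py n; python3 lid.py o
```

```text
51 26.06 [ 0.29  0.09  1.11 -0.    1.94 -1.05] [0.5549 0.1988 0.3031] F [-0.  -4.2  7.5] gap 0.013
47 26.58 [ 0.26  0.06  1.15  0.    1.93 -1.07] [0.5515 0.1848 0.2946] F [ 0.4 -3.   6.5] gap 0.0133
43 27.01 [ 0.24  0.04  1.19  0.    1.91 -1.09] [0.5482 0.1713 0.2847] F [ 0.5 -3.2  5.4] gap 0.0129
39 27.43 [ 0.22  0.01  1.23 -0.    1.89 -1.11] [0.5451 0.1582 0.2737] F [-0.2 -3.6  5.6] gap 0.013
35.7 27.82 [ 0.21 -0.    1.27 -0.    1.88 -1.13] [0.5426 0.148  0.264 ] F [-0.  -4.7  5.4] gap 0.0134
 28.22 [ 0.21 -0.    1.27 -0.    1.88 -1.13] [0.5427 0.1482 0.2643] F [ 0.9 -4.8  5. ] gap 0.013
top lid deg 50.63516738394753 910 1165 plane offset -0.00772323871317512
wrist lid deg 50.7750375671003 43195 47637 plane offset -0.006760367844997716
scene lid deg 35.182426939275985 1375 1886 plane offset -0.007588353606822999
top lid deg 35.465017374563 1859 2080 plane offset 0.007381405155769043
wrist lid deg 35.49881508404752 54050 64919 plane offset -0.006397376285784462
```

View pics/o_scene.png

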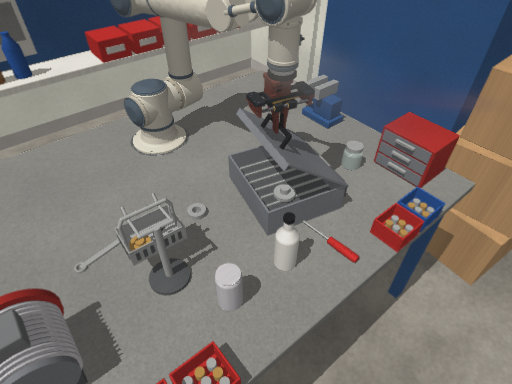

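View pics/o_top.png

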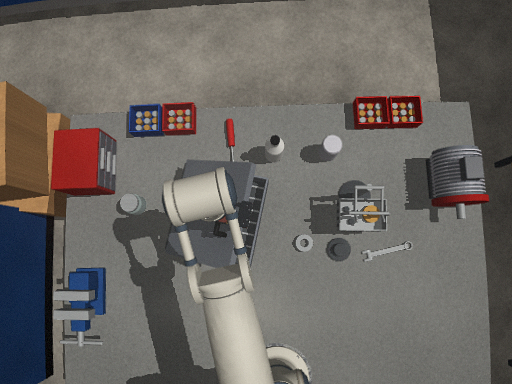

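The lid reached 50.7° and is now held at about 35.4° in all three views. The basket hangs on both prongs (scene 150,232; top 363,213), and the bystanders are unmoved. I'll hand the job in.

```bash
python3 - <<'E'
from m import *
st(); job_done()
E
```

```text
28.37 [ 0.21 -0.    1.27 -0.    1.88 -1.13] [0.5427 0.1482 0.2643] F [-0.4 -5.9  5. ] gap 0.0131
the job is handed in; nothing more can be done
```

The job is handed in at 28.4 s of the 61 s allowed. The basket hangs free on both prongs, and the gripper is still holding the lid below its balance point.

- **Basket:** I lifted it by the bail, passed both prongs through from the front, and lowered it. It touched down at the predicted seat height, with the bar at about 0.199 m. In the last views it hangs level, well clear of the gripper.
- **Lid:** I raised it by its bar handle to 50.7° (wrist and top depth views), then eased it back. It is held at 35.2 to 35.5° in all three views, about 7.5° short of balance.
- **Forces and bystanders:** Sampled wrist force peaked at about 14 N. The bystanders look unmoved by eye in the last scene and top views.

Two checks disagreed. My first wrist-camera estimate of the handle was about 10 mm off, so I measured it again before gripping. One scene-view lid fit at 48° gave a wrong 144°, because it locked onto other surfaces. I went by the wrist and top views there, both 47.7 to 47.8°.

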